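# Line up the seasoning row by height

### The job

Line up the pepper mill, the spice jar, the salt shaker and the kitchen timer in order of height on the board, one standing upright on the middle of each cork disc, the tallest at the end next to the green tin and the lowest at the end next to the lemon. Do not tip any of them over, and leave the garlic where it is.

Things in the scene. Friction and masses are not known exactly. Their poses are not given: they have to be found in the camera images.
- pepper_mill: dark brown turned wooden pepper mill, the tallest: 150 mm high, 58 mm across the foot; round head 50 mm across from 109 to 139 mm up (does not turn), with a 12 mm knob on top from 138 to 150 mm. Origin: centre of its underside, z up; loose, standing upright at the start.
- spice_jar: glass spice jar with brown label and red screw cap, 106 mm high, body 42 mm across, cap 45 mm across from 85 to 106 mm up (fixed); it stands in the open (similar jars by the wall at the far left stay there). Origin: centre of its underside, z up; loose, standing upright at the start.
- salt_shaker: glass salt shaker with grey domed top, 90 mm high, 44 mm across up to about 66 mm, top 34 mm across. Origin: centre of its underside, z up; loose, standing upright at the start.
- timer: kitchen timer, white base and teal dome, the lowest: 57 mm high; base 67 mm across up to 25 mm, dome 64 mm across at 26 mm narrowing to a grip bar 36 x 8 mm on top from 45 mm up (nothing turns). Origin: centre of its underside, z up; loose, standing upright at the start.
- disc_a: one of four identical flat cork discs with a dark ring (60 mm) drawn on, 74 mm across, fixed in a straight row, 90 mm apart, along a low wooden board (100 x 360 mm, 16 mm high). Which name is where in the row changes. Origin: centre of its underside, level with the board's top; the disc's top is 4 mm above it, 20 mm above the worktop
- disc_b: one of four identical flat cork discs with a dark ring (60 mm) drawn on, 74 mm across, fixed in a straight row, 90 mm apart, along a low wooden board (100 x 360 mm, 16 mm high). Which name is where in the row changes. Origin: centre of its underside, level with the board's top; the disc's top is 4 mm above it, 20 mm above the worktop
- disc_c: one of four identical flat cork discs with a dark ring (60 mm) drawn on, 74 mm across, fixed in a straight row, 90 mm apart, along a low wooden board (100 x 360 mm, 16 mm high). Which name is where in the row changes. Origin: centre of its underside, level with the board's top; the disc's top is 4 mm above it, 20 mm above the worktop
- disc_d: one of four identical flat cork discs with a dark ring (60 mm) drawn on, 74 mm across, fixed in a straight row, 90 mm apart, along a low wooden board (100 x 360 mm, 16 mm high). Which name is where in the row changes. Origin: centre of its underside, level with the board's top; the disc's top is 4 mm above it, 20 mm above the worktop
- tin: closed food tin, green round the side with a gold lid, 75 mm across, 58 mm high, fixed. It stands on the worktop in line with the row of discs, 115 mm beyond the last disc at one end of the row (either end); a yellow lemon (72 x 57 x 58 mm, fixed) stands likewise at the other end. Origin: centre of its underside
- garlic: pinkish white garlic bulb, 56 mm across and 56 mm high, loose, among the things to be lined up (they start in a crowded, slightly bent line on the near and left part of the worktop, at least 95 mm between centres, in any order); it stays where it is. Origin: centre of its underside at the start

How it is judged:
By the outcome, as a careful person would: the job done as asked, in the order asked, and still so for the second after the job is handed in, with the robot touching nothing.
It also fails if it takes over 122 s, if anything falls off the work surface, if the arm or the gripper's body presses on something with over 40 N, if the wrist force passes 120 N, or if a joint passes its speed limit or range.

### The arm

A 6-joint arm with a two-finger parallel gripper is mounted at the origin on a cart in front of the work surface, level with it; the furniture and walls round the work are solid. World frame = base frame: x ahead of the robot, y to its left, z up, the work surface at z = 0. Lengths are in m, angles in degrees, forces in N, time in s.
With the tool pointing down it reaches from about 0.25 to 0.725 m from the base axis. Payload 4 kg.
Tool frame: the origin (TCP) lies midway between the tips of the shut fingers; the grasp point (between the pads) lies hold_point_z behind it (hold_point_z is the distance from the TCP to the grasp point, in m); z points along the fingers, y is the direction in which the jaws open and shut (so a half turn about z gives the same grasp; the last joint's range is limited). The gripper opens to 85 mm and grips with 20 to 120 N. Pads are 22 mm wide; open, the fingers measure 114 mm over their backs; the gripper's body (76 mm by 85 mm) begins 54 mm behind the grasp point. The pads swing forward as they close: fully open they stand 13 mm farther back than shut.
Start: joints at [-67.208, 13.785, 0.286, 76.501, 0, 90], TCP at [0.194, -0.461, 0.231] pointing down, gripper open.
Joint ranges: [-155.79, 155.79], [-60.16, 107.12], [-62.33, 73.08], [-114, 123.19], [-81.49, 82.49], [-180, 180]. Speed limits (degrees/s): [159.86, 159.86, 180, 180, 180, 180].

### API

Orientations are given as [roll, pitch, yaw] about the fixed x, y, z axes, in that order (R = Rz(yaw) Ry(pitch) Rx(roll)).
In Python, from station import * gives the robot as it stands.
- The arm moves only by the shell command python3 -m creep 'ROWS' [FORCE]. ROWS is JSON, one flat list of numbers, 7 for each row, row after row: the finger opening in mm, from 0 to 85.4, then the shift along the tool's x, y, z in mm, then the turn, a rotation vector about the tool's x, y, z in rad. A call has 1 to 5 rows; each row is the pose to reach, as a shift and turn from the pose commanded when the call began, along the tool's axes at that moment; what a row does not reach only later rows make up. A row lasts 1/12 s, in which the tool goes at most 41.7 mm and 7.16 degrees, less where a joint would pass 70% of its speed; a pose out of reach is approached as far as the arm can. A call with a gripper value outside its range is refused whole. The fingers move at their own pace and stop on an object; FORCE is the grip in N (left out, the last holds). Time passes only in rows, so rows that repeat a pose let the fingers close. It gives the time, the measured TCP pose, the force and the opening at its end, in the units of the state.
- get_obs(): the state, without advancing time (a new reading comes with each control period).
- grab_frame(name): name is "scene" or "top"; returns a dict with "img" (480x640x3 uint8, blue, green, red), "range_z" (480x640 float32, m along the optical axis (not along the pixel's ray), 0 where there is no reading), "vertical_fov" (degrees; the focal length in pixels is half the picture's height over the tangent of half this angle, whatever the lens; pixels are square), "cx", "cy" (the principal point, pixels), "k1" (the pictures are not rectified: a ray, as slopes to the right and down, at radius r is drawn at 1 + k1 r^2 times it, then the intrinsics apply), "R" (3x3) and "t" (3): a world point X has camera coordinates R X + t. Camera axes: x right, y down, z forward; pixel columns grow to the right and rows downward; lengths in m; the calibration is good to about 2 mm. A picture is of the moment at which its call begins.
- job_done(): hands the job in, once; it reports no verdict.
The state is a dict: "t": time; "q": joint angles; "qd": joint speeds; "joint_torque": joint torques, N m; "ee_pos": TCP position; "eef_rot": TCP orientation; "contact_force": force on the tool from outside, world axes, zero at the start; "ft_torque": the same for the moment, N m; "grip_width": finger opening in m.
Only numpy, scipy, OpenCV 4.12 (cv2) and the standard library are available. Lean on these libraries where they do the work, as an engineer would, in place of code of your own. Each camera call takes 0.05 s, during which the arm holds its last target. There are 200 camera calls.

## Working session

There is one attempt and no reset: what is moved stays moved. The work goes in short steps, Python scripts to look and compute and a shell command to move; the robot and the scene stay as the last step left them, time stands still between calls to the robot, and variables do not carry over. Pictures are saved under pics/ and viewed, about 12 in all and at most 16, crops included, and the job is handed in when it is done.

```bash
ls; mkdir -p pics; python3 - <<'E'
from station import *
import cv2
print(get_obs())
for n in ("top","scene"):
    f=grab_frame(n); cv2.imwrite(f"pics/{n}0.png",f["img"]); print(n,{k:v for k,v in f.items() if k not in("img","range_z")})
import station; print(dir(station))
E
```

```text
pics
{'t': 0.0, 'q': array([-6.72090910e+01,  1.38304310e+01,  2.14366172e-01,  7.65015157e+01,
       -4.63478414e-04,  9.00012120e+01]), 'qd': array([ 0.043943  , -0.02460831, -0.04797398,  0.08943175,  0.01952184,
        0.04807492]), 'joint_torque': array([ 1.61585020e-03, -3.72320151e+01,  2.52407974e+01,  1.69173680e-02,
       -4.18131833e-05,  4.90799167e-06]), 'ee_pos': array([ 0.19344024, -0.46038695,  0.2304327 ]), 'eef_rot': array([-1.79882420e+02,  4.65964578e-04,  2.27896980e+01]), 'contact_force': array([1.49182164, 0.29352717, 0.29163064]), 'ft_torque': array([ 0.00619632, -0.03732228,  0.00869328]), 'grip_width': 0.08514022635458632}
top {'vertical_fov': 42.245577047143776, 'cx': 317.85771993532455, 'cy': 236.58703202383776, 'k1': -0.055435486784586104, 'R': array([[-2.20580776e-02, -9.99756500e-01,  6.17271570e-04],
       [-9.76708203e-01,  2.14177328e-02, -2.13500274e-01],
       [ 2.13435066e-01, -5.31229980e-03, -9.76942809e-01]]), 't': array([0.06037248, 0.55073873, 1.40628578])}
scene {'vertical_fov': 47.82118715843879, 'cx': 318.73068574485893, 'cy': 231.47962252780854, 'k1': -0.0821920825751484, 'R': array([[ 0.31187776,  0.95000248,  0.01508462],
       [ 0.63940432, -0.19811474, -0.74290824],
       [-0.70277619,  0.24134173, -0.66922328]]), 't': array([-0.23155286, -0.32008762,  1.64941496])}
['Unreachable', '__builtins__', '__cached__', '__doc__', '__file__', '__loader__', '__name__', '__package__', '__spec__', 'get_obs', 'grab_frame', 'hold_point_z', 'job_done']
```

View pics/top0.png

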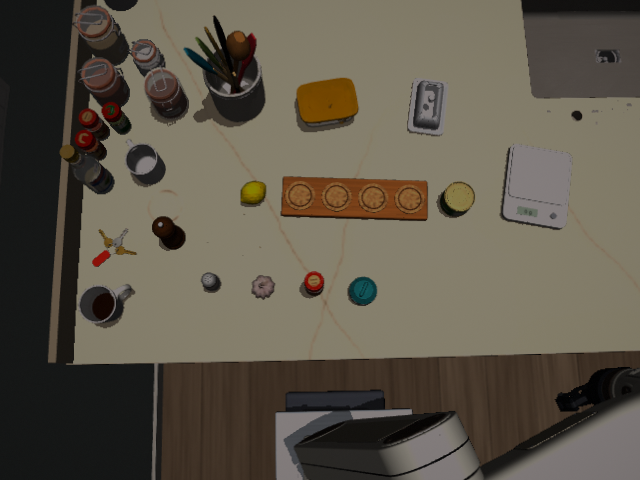

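View pics/scene0.png

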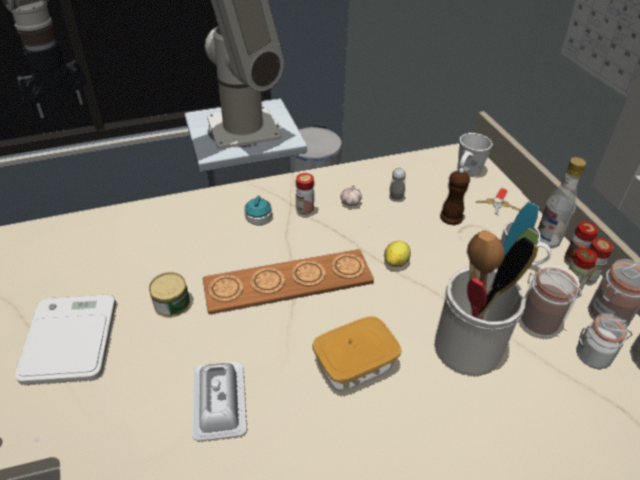

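The top view shows, left to right, the mill (163,226), shaker (209,280), garlic (262,287), jar (314,281) and timer (363,290). The board is at (355,198), the lemon at its left end (254,192) and the tin at its right (458,197). So left to right the discs take timer, shaker, jar, mill. The scene view agrees with this.

```bash
cat > h.py <<'E'
from station import *
import cv2, numpy as np
def cam(f):
    F=240/np.tan(np.radians(f["vertical_fov"]/2)); return np.array([[F,0,f["cx"]],[0,F,f["cy"]],[0,0,1]]),np.array([f["k1"],0,0,0,0.])
def rays(f,uv):
    K,d=cam(f); p=cv2.undistortPoints(np.asarray(uv,np.float64).reshape(-1,1,2),K,d)[:,0]
    return np.c_[p,np.ones(len(p))]
def plane(f,uv,z):
    r=rays(f,uv)@f["R"]; c=-f["R"].T@f["t"]; return c+r*((z-c[2])/r[:,2])[:,None]
def cloud(f):
    v,u=np.mgrid[:480,:640]; uv=np.c_[u.ravel(),v.ravel()]
    return ((rays(f,uv)*f["range_z"].ravel()[:,None]-f["t"])@f["R"]).reshape(480,640,3)
def proj(f,X):
    K,d=cam(f); return cv2.projectPoints(np.asarray(X,float).reshape(-1,1,3),cv2.Rodrigues(f["R"])[0],f["t"],K,d)[0][:,0]
def band(P,xy,z0,z1,r=.045):
    m=(np.hypot(P[...,0]-xy[0],P[...,1]-xy[1])<r)&(P[...,2]>z0)&(P[...,2]<z1); q=P[m]
    if len(q)<5: return None
    lo,hi=np.percentile(q[:,:2],[3,97],axis=0); return np.round(np.r_[q[:,:2].mean(0),(lo+hi)/2,hi-lo,len(q)],4)
E
python3 - <<'E'
from h import *
print("hold",hold_point_z)
fs={n:grab_frame(n) for n in("top","scene")}
S=dict(mill=((163,226),.15),shaker=((209,280),.09),garlic=((262,287),.05),jar=((314,281),.106),timer=((363,290),.05),tin=((458,197),.058),lemon=((254,192),.05))
P={n:cloud(f) for n,f in fs.items()}
t=fs["top"]
for k,(uv,h) in S.items():
    xy=plane(t,[uv],h)[0,:2]; print(k,xy.round(4))
    for n in P: print("  ",n,"top",band(P[n],xy,h-.012,h+.01),"mid",band(P[n],xy,h*.4,h*.8))
hsv=cv2.cvtColor(t["img"],cv2.COLOR_BGR2HSV); sub=np.zeros((480,640),np.uint8); sub[160:235,270:440]=1
m=cv2.inRange(hsv,(0,110,60),(20,255,255))*sub
c=max(cv2.findContours(m,0,1)[0],key=cv2.contourArea)[:,0]
w=plane(t,c,.016)[:,:2]; r=cv2.minAreaRect((w*1000).astype(np.float32)); print(r)
for uv in((300,195),(337,196),(373,197),(409,199)): print(plane(t,[uv],.02).round(4), band(P["top"],plane(t,[uv],.02)[0],.0175,.03,.04),band(P["scene"],plane(t,[uv],.02)[0],.0175,.03,.04))
cv2.imwrite("pics/b.png",np.hstack([cv2.resize(t["img"][160:235,270:440],None,fx=4,fy=4)]))
E
```

```text
hold 0.0187
mill [0.5638 0.3928]
   top top [5.684e-01 4.003e-01 5.677e-01 3.992e-01 2.680e-02 2.630e-02 9.200e+01] mid [5.577e-01 3.891e-01 5.616e-01 3.931e-01 3.050e-02 3.180e-02 1.040e+02]
   scene top [5.711e-01 3.994e-01 5.695e-01 3.973e-01 1.300e-02 2.150e-02 3.400e+01] mid [5.833e-01 3.930e-01 5.790e-01 3.966e-01 2.860e-02 3.450e-02 3.200e+02]
shaker [0.4495 0.2986]
   top top [4.522e-01 3.005e-01 4.529e-01 3.010e-01 2.820e-02 2.880e-02 1.610e+02] mid [4.452e-01 2.944e-01 4.509e-01 2.997e-01 3.490e-02 3.310e-02 9.200e+01]
   scene top [4.593e-01 3.007e-01 4.581e-01 3.019e-01 2.390e-02 2.710e-02 8.800e+01] mid [4.663e-01 2.985e-01 4.628e-01 3.012e-01 2.340e-02 3.210e-02 1.890e+02]
garlic [0.4364 0.1813]
   top top [4.410e-01 1.822e-01 4.404e-01 1.820e-01 3.310e-02 3.530e-02 1.840e+02] mid [4.397e-01 1.821e-01 4.416e-01 1.829e-01 4.710e-02 4.760e-02 2.500e+02]
   scene top [4.465e-01 1.828e-01 4.469e-01 1.832e-01 2.490e-02 2.530e-02 7.600e+01] mid [4.541e-01 1.780e-01 4.496e-01 1.804e-01 3.790e-02 4.510e-02 2.240e+02]
jar [0.4398 0.0594]
   top top [4.398e-01 6.080e-02 4.403e-01
[... 1496 characters left out ...]
 [6.654e-01 9.010e-02 6.648e-01 9.060e-02 6.600e-02 6.700e-02 6.290e+02] [6.667e-01 8.970e-02 6.670e-01 9.040e-02 6.420e-02 6.520e-02 5.370e+02]
[[ 0.6617 -0.0013  0.02  ]] [ 6.612e-01 -1.000e-04  6.609e-01  0.000e+00  6.680e-02  6.600e-02
  6.480e+02] [6.633e-01 4.000e-04 6.632e-01 8.000e-04 6.430e-02 6.300e-02 5.710e+02]
[[ 0.6573 -0.0898  0.02  ]] [ 6.566e-01 -8.930e-02  6.567e-01 -8.930e-02  6.690e-02  6.590e-02
  6.440e+02] [ 6.587e-01 -8.870e-02  6.578e-01 -8.840e-02  6.400e-02  6.280e-02
  6.020e+02]
[[ 0.6503 -0.1783  0.02  ]] [ 6.498e-01 -1.781e-01  6.498e-01 -1.783e-01  6.600e-02  6.520e-02
  6.560e+02] [ 6.532e-01 -1.781e-01  6.524e-01 -1.783e-01  6.510e-02  6.210e-02
  6.020e+02]
```

```bash
python3 -m creep '[85,144.6,-137.7,0,0,0,-0.62, 85,144.6,-137.7,0,0,0,-0.62, 85,144.6,-137.7,0,0,0,-0.62, 85,144.6,-137.7,0,0,0,-0.62, 85,144.6,-137.7,0,0,0,-0.62]' 40; python3 -m creep '[85,197.7,-28,0,0,0,-0.553, 85,197.7,-28,0,0,0,-0.553, 85,197.7,-28,0,0,0,-0.553, 85,197.7,-28,0,0,0,-0.553, 85,197.7,-28,0,0,0,-0.553]'
```

```text
t: 0.62
ee_pos: [0.2738, -0.2754, 0.2311]
eef_rot: [-180.0, -0.0, 58.7]
contact_force: [0.6, -0.1, 0.9]
grip_width: 0.085
t: 1.03
ee_pos: [0.3541, -0.0925, 0.2315]
eef_rot: [180.0, -0.0, 90.4]
contact_force: [0.1, -1.2, -0.2]
grip_width: 0.0847
```

```bash
python3 -m creep '[85,185,81,0,0,0,0, 85,185,81,0,0,0,0, 85,185,81,0,0,0,0, 85,185,81,0,0,0,0, 85,185,81,0,0,0,0]'; python3 -m creep '[85,185,81,0,0,0,0, 85,185,81,0,0,0,0, 85,185,81,0,0,0,0, 85,185,81,0,0,0,0, 85,185,81,0,0,0,0]';python3 -m creep '[85,122,52,0,0,0,0, 85,122,52,0,0,0,0, 85,122,52,0,0,0,0, 85,122,52,0,0,0,0, 85,122,52,0,0,0,0]'; python3 -c "
from h import *
print(get_obs()['ee_pos'],get_obs()['eef_rot'])
f=grab_frame('scene');cv2.imwrite('pics/s1.png',f['img'][100:340,330:640].repeat(2,0).repeat(2,1))"
```

```text
t: 1.45
ee_pos: [0.4352, 0.0927, 0.2313]
eef_rot: [180.0, -0.0, 90.1]
contact_force: [0.8, -0.5, -0.0]
grip_width: 0.0851
t: 1.87
ee_pos: [0.5161, 0.2777, 0.2308]
eef_rot: [-180.0, -0.0, 90.1]
contact_force: [0.9, 0.2, 0.4]
grip_width: 0.0851
t: 2.28
ee_pos: [0.5675, 0.3999, 0.2275]
eef_rot: [-179.8, 0.1, 90.2]
contact_force: [-0.8, -1.1, -1.3]
grip_width: 0.0853
[0.56748922 0.39988113 0.22753968] [-1.79817254e+02  1.07101613e-01  9.01946867e+01]
```

View pics/s1.png

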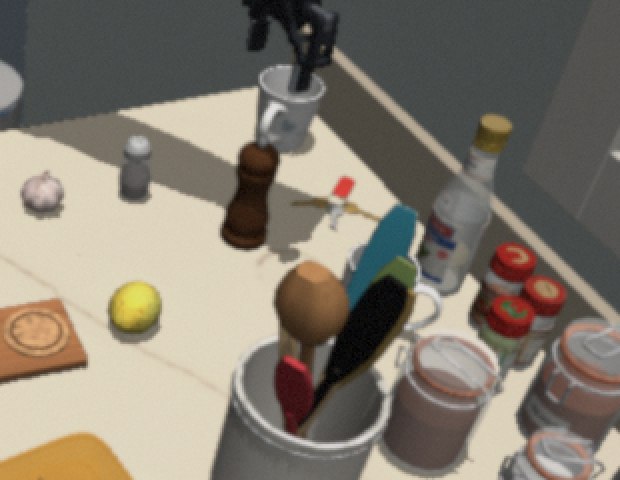

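```bash
python3 -m creep '[85,-2,1,20,0,0,0, 85,-2,1,40,0,0,0, 85,-2,1,60,0,0,0, 85,-2,1,60,0,0,0, 85,-2,1,60,0,0,0]'; python3 -c "
from h import *
o=get_obs();print(o['ee_pos'],o['eef_rot'])
f=grab_frame('scene');cv2.imwrite('pics/s2.png',f['img'][100:300,400:600].repeat(3,0).repeat(3,1))
t=grab_frame('top');cv2.imwrite('pics/t2.png',t['img'][150:300,100:300].repeat(3,0).repeat(3,1))"
```

```text
t: 2.75
ee_pos: [0.5678, 0.393, 0.1711]
eef_rot: [-179.9, 0.1, 89.9]
contact_force: [0.1, -0.6, 0.3]
grip_width: 0.0849
[0.56778228 0.39295376 0.17109015] [-1.79865776e+02  1.04485701e-01  8.99186389e+01]
```

View pics/s2.png

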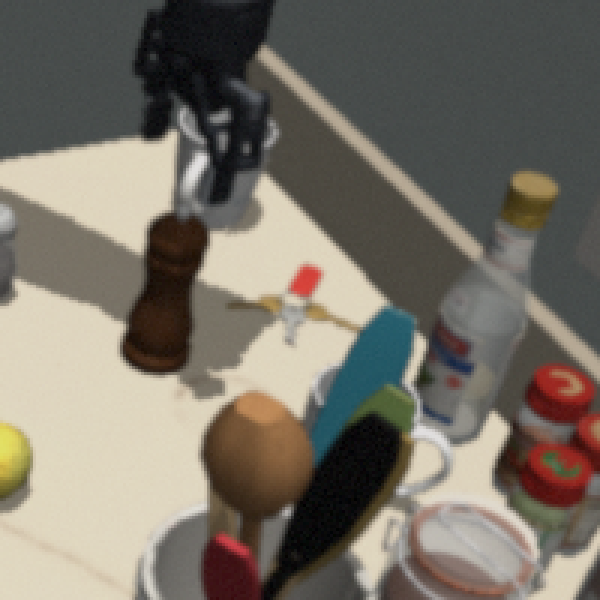

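Scene crop: the mill head is at (178,240), still clear below the open fingers at (150,130) and (225,190). I'll check the pose after a settling row and compare projections.

```bash
python3 -m creep '[85,0,0,0,0,0,0,85,0,0,0,0,0,0]'; python3 -c "
from h import *
o=get_obs();print(o['ee_pos'],o['eef_rot'],o['q'])
for n,(a,b) in dict(scene=(400,100),top=(100,150)).items():
  f=grab_frame(n); p=proj(f,[o['ee_pos'],o['ee_pos']+[.04,0,.013],o['ee_pos']-[.04,0,-.013],[.569,.398,.15],[.569,.398,.124],[.569,.398,0]]); print(n,((p-[a,b])*3).round())"
```

```text
t: 3.02
ee_pos: [0.5695, 0.3952, 0.1734]
eef_rot: [179.8, -0.1, 90.0]
contact_force: [-0.6, -0.0, -0.6]
grip_width: 0.0854
[0.56945477 0.39520131 0.17344933] [ 1.79840856e+02 -1.06910211e-01  8.99838188e+01] [ 3.47619253e+01  3.79944163e+01  2.93220663e+01  8.11359531e+01
 -2.96332959e-03  1.24778250e+02]
scene [[182. 180.]
 [212. 195.]
 [159. 138.]
 [179. 205.]
 [173. 232.]
 [145. 352.]]
top [[178. 213.]
 [176. 156.]
 [172. 263.]
 [182. 221.]
 [191. 229.]
 [227. 264.]]
```

View pics/t2.png

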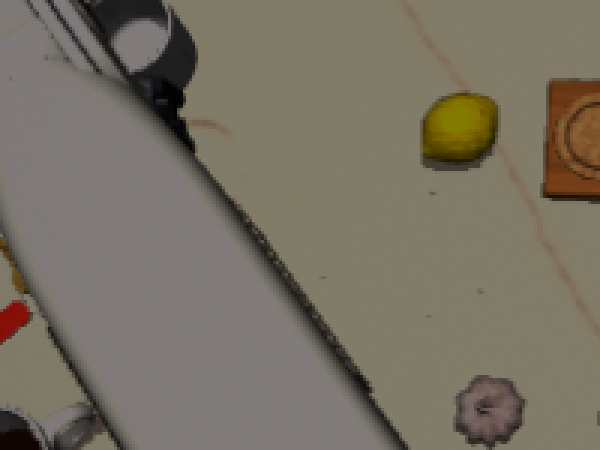

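Pose readings scatter by about 2–3 mm. By summing the commands, the tool is at (.569,.395,.171). The mill head appears at about (.569,.400), so I shift +5 mm in tool x, lower and grip.

```bash
python3 -m creep '[85,5,0,15,0,0,0, 85,5,0,30,0,0,0, 85,5,0,45,0,0,0, 85,5,0,60,0,0,0, 85,5,0,69,0,0,0]'; python3 -m creep '[85,0,0,0,0,0,0,40,0,0,0,0,0,0,40,0,0,0,0,0,0,40,0,0,0,0,0,0,40,0,0,0,0,0,0]' 40;python3 -m creep '[40,0,0,0,0,0,0,40,0,0,0,0,0,0,40,0,0,0,0,0,0,40,0,0,0,0,0,0]';  python3 -c "
from h import *
f=grab_frame('scene');cv2.imwrite('pics/s3.png',f['img'][100:300,400:600].repeat(3,0).repeat(3,1))"
```

```text
t: 3.53
ee_pos: [0.568, 0.3997, 0.1007]
eef_rot: [-179.9, 0.1, 90.0]
contact_force: [-0.0, 0.1, -0.2]
grip_width: 0.0845
t: 3.95
ee_pos: [0.5698, 0.4006, 0.1043]
eef_rot: [179.8, -0.1, 90.0]
contact_force: [0.3, 0.2, 2.4]
grip_width: 0.0461
t: 4.28
ee_pos: [0.5697, 0.4006, 0.1042]
eef_rot: [179.8, -0.1, 90.0]
contact_force: [0.2, 0.2, 5.9]
grip_width: 0.0466
```

View pics/s3.png

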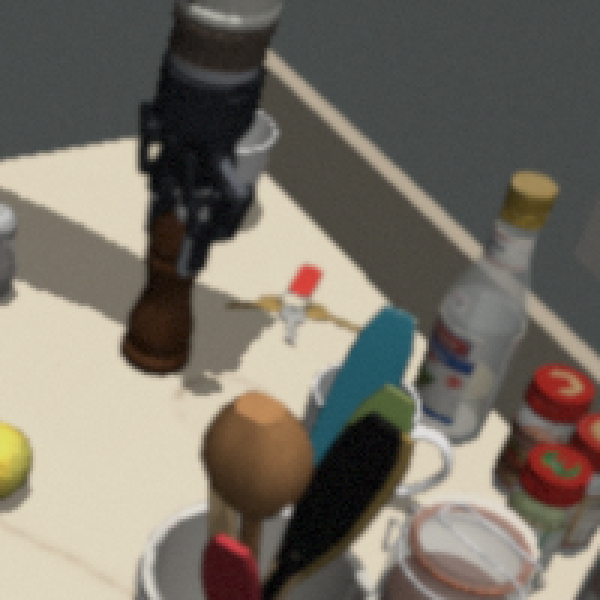

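The pads are on the mill's head and it is still upright, with its foot at crop (156,350). Next, a gentle lift.

```bash
python3 -m creep '[40,0,0,-5,0,0,0,40,0,0,-10,0,0,0,40,0,0,-20,0,0,0,40,0,0,-30,0,0,0,40,0,0,-30,0,0,0]' 60;  python3 -c "
from h import *
f=grab_frame('scene');cv2.imwrite('pics/s4.png',f['img'][100:300,400:600].repeat(3,0).repeat(3,1))"
```

```text
t: 4.75
ee_pos: [0.5698, 0.4007, 0.1353]
eef_rot: [179.8, -0.1, 90.0]
contact_force: [1.4, 0.3, -1.2]
grip_width: 0.0454
```

View pics/s4.png

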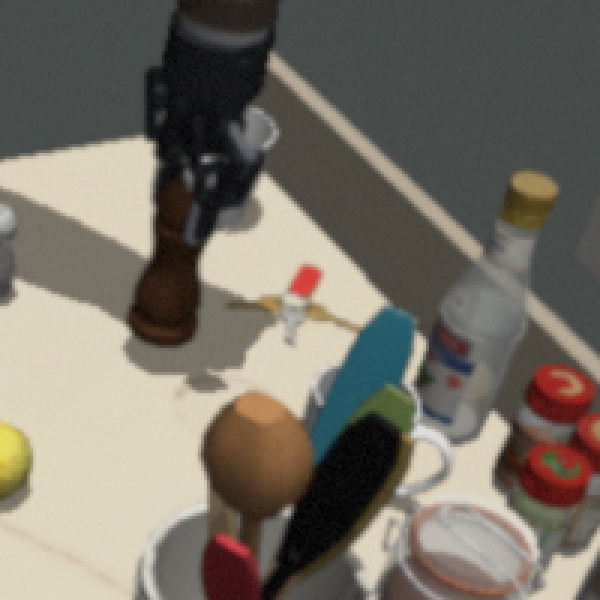

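The mill lifted cleanly and upright. Now I carry it to above the right-hand disc (.652,-.179).

```bash
python3 -m creep '[40,-15,2,-20,0,0,0,40,-45,6,-40,0,0,0,40,-80,11,-45,0,0,0,40,-115,16,-45,0,0,0,40,-150,21,-45,0,0,0]'; python3 -m creep '[40,-35,5,0,0,0,0,40,-70,10,0,0,0,0,40,-105,15,0,0,0,0,40,-140,20,0,0,0,0,40,-175,25,0,0,0,0]';python3 -m creep '[40,-35,5,0,0,0,0,40,-70,10,0,0,0,0,40,-105,15,0,0,0,0,40,-140,20,0,0,0,0,40,-170,25,0,0,0,0]';python3 -m creep '[40,-30,5,0,0,0,0,40,-55,8,0,0,0,0,40,-75,11,0,0,0,0,40,-84,12,0,0,0,0,40,-84,12,0,0,0,0]'; python3 -m creep '[40,0,0,15,0,0,0,40,0,0,30,0,0,0,40,0,0,35,0,0,0,40,0,0,35,0,0,0,40,0,0,35,0,0,0]';python3 -c "
from h import *
f=grab_frame('scene');cv2.imwrite('pics/s5.png',cv2.resize(f['img'][150:330,150:390],None,fx=3,fy=3))
t=grab_frame('top');cv2.imwrite('pics/t5.png',t['img'][130:270,260:480].repeat(3,0).repeat(3,1))
np.save('s5.npy',f['range_z'])
P=cloud(f); 
for a in range(30,190,10): print(a,band(P,(.652,-.179),a/1000,a/1000+.01,.05))"
```

```text
t: 5.22
ee_pos: [0.5899, 0.2489, 0.178]
eef_rot: [179.9, -0.0, 90.1]
contact_force: [1.3, -0.6, -2.9]
grip_width: 0.0455
t: 5.63
ee_pos: [0.6144, 0.0733, 0.1772]
eef_rot: [-180.0, -0.0, 90.0]
contact_force: [-0.1, 0.4, -1.8]
grip_width: 0.0454
t: 6.05
ee_pos: [0.6394, -0.0976, 0.1771]
eef_rot: [-180.0, 0.0, 89.9]
contact_force: [0.4, 0.2, -1.3]
grip_width: 0.0453
t: 6.47
ee_pos: [0.6514, -0.1814, 0.1766]
eef_rot: [-180.0, 0.0, 89.8]
contact_force: [-0.4, 1.1, -2.1]
grip_width: 0.0455
t: 6.88
ee_pos: [0.6515, -0.1777, 0.1423]
eef_rot: [-180.0, -0.0, 90.1]
contact_force: [-1.0, 0.1, -2.1]
grip_width: 0.0454
30 [ 0.6741 -0.179   0.6708 -0.1767  0.0197  0.0464 18.    ]
40 [ 6.733e-01 -1.744e-01  6.693e-01 -1.742e-01  2.610e-02  5.170e-02
  1.050e+02]
50 [ 6.711e-01 -1.760e-01  6.674e-01 -1.746e-01  2.780e-02  5.110e-02
  1.090e+02]
60 [ 6.733e-01 -1.771e-01  6.698e-01 -1.748e-01  1.890e-02  4.700e-02
  7.500e+01]
70 [ 6.709e-01 -1.738e-01  6.665e-01 -1.745e-01  2.520e-02  4.940e-02
  1.150e+02]
80 [ 6.691e-01 -1.765e-01  6.650e-01 -1.750e-01  2.500e-02  4.450e-02
  1.190e+02]
90 [ 6.667e-01 -1.763e-01  6.636e-01 -1.752e-01  2.130e-02  3.960e-02
  9.800e+01]
100 [ 6.669e-01 -1.750e-01  6.643e-01 -1.745e-01  1.700e-02  3.510e-02
  7.700e+01]
110 [ 6.675e-01 -1.764e-01  6.655e-01 -1.760e-01  1.560e-02  3.210e-02
  6.300e+01]
120 [ 6.696e-01 -1.750e-01  6.676e-01 -1.754e-01  1.260e-02  3.400e-02
  4.700e+01]
130 [ 6.706e-01 -1.776e-01  6.677e-01 -1.768e-01  1.930e-02  4.000e-02
  5.700e+01]
140 [ 6.692e-01 -1.757e-01  6.699e-01 -1.754e-01  2.610e-02  4.360e-02
  6.400e+01]
150 [ 6.766e-01 -1.766e-01  6.759e-01 -1.764e-01  2.770e-02  4.170e-02
  7.600e+01]
160 [ 6.686e-01 -1.781e-01  6.678e-01 -1.758e-01  4.430e-02  4.470e-02
  1.410e+02]
170 [ 6.612e-01 -1.819e-01  6.591e-01 -1.753e-01  6.270e-02  3.430e-02
  3.600e+01]
180 None
```

View pics/s5.png

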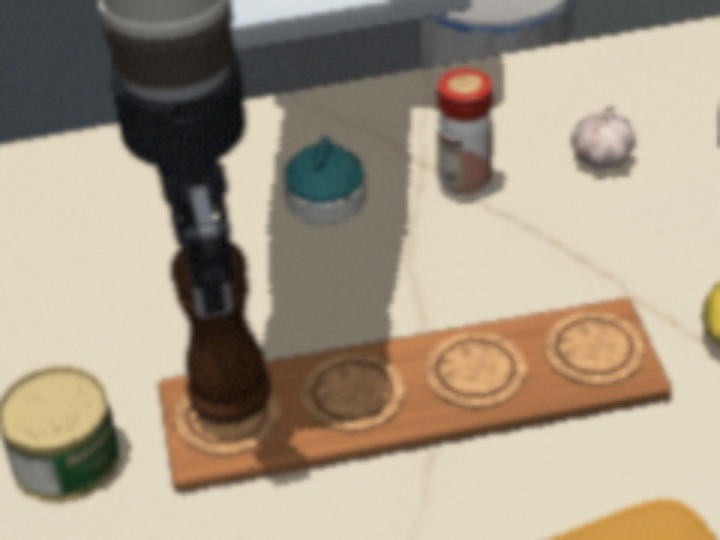

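The mill hangs upright about 20 mm over the right disc; the foot bottom is at crop (229,415) and the ring centre at (227,422). I'll check the foot offset by projecting a reference circle.

```bash
python3 -c "
from h import *
f=grab_frame('scene'); I=f['img'].astype(int)
a=np.linspace(0,2*np.pi,90)
for z in (.045,.05,.055):
  p=proj(f,np.c_[.6525+.029*np.cos(a),-.1785+.029*np.sin(a),0*a+z]); print(z,'pred L,R,bottom',p[:,0].min().round(1),p[:,0].max().round(1),p[:,1].max().round(1))
m=(I.max(2)<105)&(I[...,2]-I[...,0]>8)
for r in range(268,296,2):
  c=np.where(m[r,200:260])[0]+200; print(r,c.min() if len(c) else 0,c.max() if len(c) else 0,len(c))
p=proj(f,[[.6525,-.1785,.02]]);print(p)
"
```

```text
0.045 pred L,R,bottom 209.6 237.7 289.8
0.05 pred L,R,bottom 209.3 237.5 288.1
0.055 pred L,R,bottom 209.0 237.3 286.5
268 212 259 38
270 212 257 46
272 212 259 44
274 212 259 44
276 212 257 44
278 212 257 46
280 212 255 44
282 213 259 44
284 213 257 38
286 214 259 38
288 216 259 39
290 216 259 41
292 235 247 11
294 232 246 12
[[224.88570318 287.42193078]]
```

View pics/t5.png

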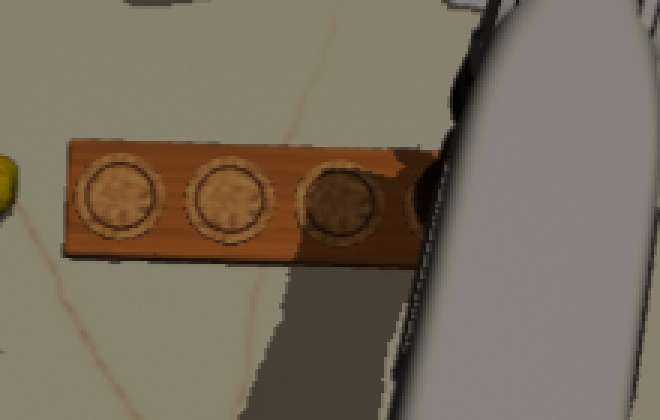

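The top view is blocked by the arm. In the scene view the foot's left edge is at column 212, where 209.5 was predicted, so the mill is about 5 mm too far toward +y. Correct and lower.

```bash
python3 -m creep '[40,-5,0,3,0,0,0,40,-5,0,8,0,0,0,40,-5,0,13,0,0,0,40,-5,0,16,0,0,0,40,-5,0,17,0,0,0]';python3 -m creep '[40,0,0,1,0,0,0,40,0,0,1,0,0,0]';python3 -m creep '[40,0,0,1,0,0,0,40,0,0,1,0,0,0]';python3 -m creep '[40,0,0,1,0,0,0,40,0,0,1,0,0,0]'
```

```text
t: 7.45
ee_pos: [0.6511, -0.1841, 0.1244]
eef_rot: [-179.9, -0.0, 90.0]
contact_force: [-0.8, 0.5, -0.2]
grip_width: 0.0454
t: 7.62
ee_pos: [0.6515, -0.1841, 0.1245]
eef_rot: [-180.0, 0.0, 90.0]
contact_force: [-0.8, 0.6, -0.7]
grip_width: 0.0454
t: 7.78
ee_pos: [0.6517, -0.1841, 0.1244]
eef_rot: [180.0, 0.0, 90.0]
contact_force: [-3.3, 0.6, 3.7]
grip_width: 0.046
t: 7.95
ee_pos: [0.6518, -0.1841, 0.1243]
eef_rot: [179.9, 0.0, 90.0]
contact_force: [-3.8, -0.0, 7.8]
grip_width: 0.0452
```

Touchdown. Release, rise and look.

```bash
python3 -m creep '[50,0,0,-0.5,0,0,0,60,0,0,-0.5,0,0,0,85,0,0,-0.5,0,0,0,85,0,0,-0.5,0,0,0,85,0,0,-0.5,0,0,0]';python3 -m creep '[85,0,0,0,0,0,0,85,0,0,-20,0,0,0,85,0,0,-40,0,0,0,85,0,0,-70,0,0,0,85,0,0,-90,0,0,0]'; python3 -m creep '[85,40,-40,0,0,0,0,85,80,-80,0,0,0,0,85,120,-120,0,0,0,0,85,160,-160,0,0,0,0,85,190,-180,0,0,0,0]';python3 -c "
from h import *
f=grab_frame('scene');a=cv2.resize(f['img'][150:330,150:390],None,fx=2,fy=2)
t=grab_frame('top');b=t['img'][130:310,260:480].repeat(2,0).repeat(2,1)
cv2.imwrite('pics/c6.png',np.hstack([a,b]))
a=np.linspace(0,2*np.pi,90)
for z in (.025,.03,.035):
  p=proj(f,np.c_[.6525+.029*np.cos(a),-.1785+.029*np.sin(a),0*a+z]); print(z,'pred L,R,bottom',p[:,0].min().round(1),p[:,0].max().round(1),p[:,1].max().round(1))
I=f['img'].astype(int)
m=(I.max(2)<105)&(I[...,2]-I[...,0]>8)
for r in range(276,304,2):
  c=np.where(m[r,200:250])[0]+200; print(r,c.min() if len(c) else 0,c.max() if len(c) else 0,len(c))
for n,g in(('s',f),('t',t)):
  print(n,band(cloud(g),(.6525,-.1785),.157,.18),band(cloud(g),(.6525,-.1785),.03,.05))
"
```

```text
t: 8.37
ee_pos: [0.6517, -0.184, 0.1224]
eef_rot: [-180.0, -0.0, 90.0]
contact_force: [-0.3, -0.7, 0.3]
grip_width: 0.0851
t: 8.78
ee_pos: [0.652, -0.1841, 0.215]
eef_rot: [179.9, 0.0, 90.0]
contact_force: [-0.2, 0.7, 0.9]
grip_width: 0.0854
t: 9.2
ee_pos: [0.5048, -0.0338, 0.2126]
eef_rot: [-180.0, -0.0, 89.9]
contact_force: [0.4, 1.6, 0.0]
grip_width: 0.085
0.025 pred L,R,bottom 210.7 238.5 296.3
0.03 pred L,R,bottom 210.4 238.3 294.7
0.035 pred L,R,bottom 210.1 238.1 293.0
276 210 235 26
278 210 236 27
280 210 237 28
282 211 238 28
284 211 239 29
286 211 239 29
288 211 238 28
290 211 237 27
292 212 235 24
294 214 233 20
296 217 229 13
298 0 0 0
300 0 0 0
302 0 0 0
s [ 6.558e-01 -1.815e-01  6.554e-01 -1.827e-01  1.860e-02  2.080e-02
  7.700e+01] [ 6.726e-01 -1.816e-01  6.685e-01 -1.808e-01  2.690e-02  5.090e-02
  1.980e+02]
t [ 6.506e-01 -1.819e-01  6.509e-01 -1.822e-01  2.850e-02  2.950e-02
  1.410e+02] [ 6.277e-01 -1.851e-01  6.289e-01 -1.871e-01  1.130e-02  3.030e-02
  3.500e+01]
```

View pics/c6.png

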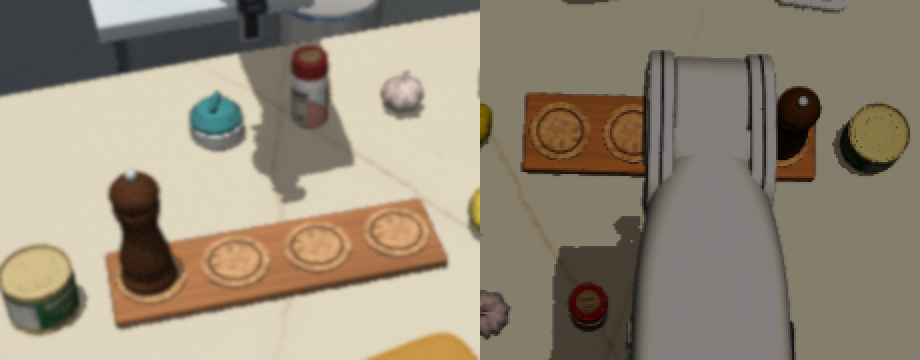

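The mill stands upright on the right disc, about 2 mm off centre; its foot sits inside the ring at left-crop (150,280). Next, the jar.

```bash
python3 -m creep '[85,40,-27,0,0,0,0,85,70,-50,0,0,0,0,85,94,-63,0,0,0,0,85,94,-63,0,0,0,0,85,94,-63,0,0,0,0]'; python3 -m creep '[85,0,0,0,0,0,0,85,0,0,30,0,0,0,85,0,0,50,0,0,0,85,0,0,60,0,0,0,85,0,0,60,0,0,0]';python3 -c "
from h import *
f=grab_frame('scene');a=cv2.resize(f['img'][100:280,200:400],None,fx=3,fy=3)
cv2.imwrite('pics/c7.png',a);print(get_obs()['ee_pos'])"
```

```text
t: 9.72
ee_pos: [0.4437, 0.0603, 0.2133]
eef_rot: [179.9, 0.0, 90.2]
contact_force: [0.3, -0.2, -0.1]
grip_width: 0.085
t: 10.13
ee_pos: [0.4426, 0.0579, 0.1502]
eef_rot: [-179.7, 0.1, 89.9]
contact_force: [-0.1, -0.2, -0.3]
grip_width: 0.0852
[0.4435129  0.05817492 0.1516734 ]
```

View pics/c7.png

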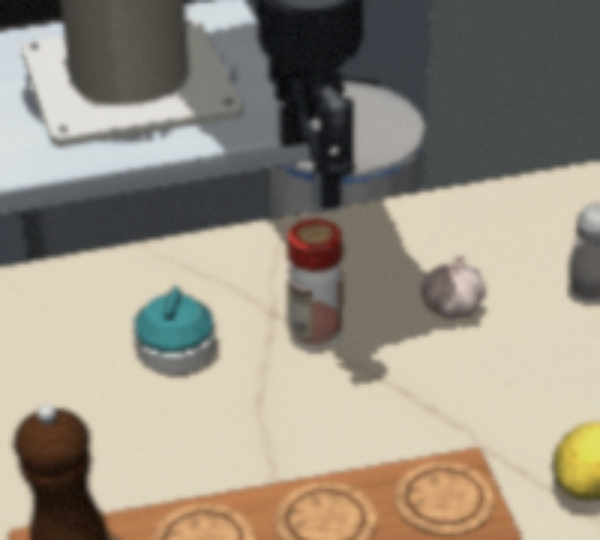

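Scene view: the open gripper is centred over the jar, whose cap is at (315,240). Lower, grip and lift.

```bash
python3 -m creep '[85,0,-1,20,0,0,0,85,0,-1,40,0,0,0,85,0,-1,60,0,0,0,85,0,-1,72,0,0,0,85,0,-1,76,0,0,0]'; python3 -m creep '[85,0,0,0,0,0,0,35,0,0,0,0,0,0,35,0,0,0,0,0,0,35,0,0,0,0,0,0,35,0,0,0,0,0,0]' 50;python3 -m creep '[35,0,0,0,0,0,0,35,0,0,0,0,0,0,35,0,0,0,0,0,0]';python3 -m creep '[35,0,0,-5,0,0,0,35,0,0,-15,0,0,0,35,0,0,-35,0,0,0,35,0,0,-60,0,0,0,35,0,0,-70,0,0,0]';python3 -m creep '[35,-12,18,0,0,0,0,35,-35,50,0,0,0,0,35,-57,82,0,0,0,0,35,-79,114,0,0,0,0,35,-100,146,0,0,0,0]';python3 -m creep '[35,-22,32,0,0,0,0,35,-38,55,0,0,0,0,35,-48,69,0,0,0,0,35,-48,69,0,0,0,0,35,-48,69,0,0,0,0]';python3 -m creep '[35,0,0,20,0,0,0,35,0,0,35,0,0,0,35,0,0,35,0,0,0]'
cat > m.py <<'E'
from h import *
import sys
x,y,zu,R=map(float,sys.argv[1:5])  # where centre should be, underside height, radius
f=grab_frame('scene'); a=np.linspace(0,2*np.pi,120); I=f['img'].copy()
P=cloud(f)
for z in(.012,.02,.03): print(z,'band',band(P,(x,y),zu+z-.005,zu+z+.005))
b=[]
for z in (0,.025):
    p=proj(f,np.c_[x+R*np.cos(a),y+R*np.sin(a),0*a+zu+z]); b.append(p)
c=proj(f,[[x,y,zu]])[0]; u,v=int(c[0])-55,int(c[1])-75
S=5; crop=cv2.resize(I[v:v+110,u:u+110],None,fx=S,fy=S,interpolation=cv2.INTER_CUBIC)
for p in b: cv2.polylines(crop,[np.int32((p-[u,v]+.5)*S)],True,(255,255,0),1)
cv2.imwrite(sys.argv[5],crop); print(get_obs()['ee_pos'])
E
python3 m.py .657 -.0895 .035 .021 pics/m8.png
```

```text
t: 10.6
ee_pos: [0.4427, 0.0587, 0.0759]
eef_rot: [-179.9, 0.0, 89.9]
contact_force: [0.1, -1.0, 0.9]
grip_width: 0.0848
t: 11.02
ee_pos: [0.4434, 0.0595, 0.0781]
eef_rot: [179.9, -0.0, 90.0]
contact_force: [-1.5, -0.5, 4.9]
grip_width: 0.0433
t: 11.27
ee_pos: [0.4434, 0.0596, 0.0781]
eef_rot: [179.9, -0.0, 90.0]
contact_force: [-0.2, 0.1, 5.7]
grip_width: 0.0432
t: 11.68
ee_pos: [0.444, 0.0596, 0.1498]
eef_rot: [179.8, -0.0, 90.0]
contact_force: [0.7, 0.6, -0.8]
grip_width: 0.043
t: 12.1
ee_pos: [0.5898, -0.0418, 0.1472]
eef_rot: [180.0, 0.0, 90.0]
contact_force: [1.2, 0.7, -0.6]
grip_width: 0.0429
t: 12.52
ee_pos: [0.6575, -0.0892, 0.1459]
eef_rot: [-179.9, -0.0, 89.9]
contact_force: [-0.5, 1.0, -0.6]
grip_width: 0.0427
t: 12.77
ee_pos: [0.6541, -0.0873, 0.1083]
eef_rot: [-179.6, -0.1, 90.1]
contact_force: [-1.4, 0.6, -1.8]
grip_width: 0.0426
0.012 band [ 6.693e-01 -8.960e-02  6.657e-01 -8.750e-02  1.850e-02  3.950e-02
  6.300e+01]
0.02 band [ 6.699e-01 -8.940e-02  6.661e-01 -8.780e-02  1.790e-02  3.980e-02
  7.000e+01]
0.03 band [ 6.699e-01 -9.000e-02  6.658e-01 -8.770e-02  2.010e-02  3.980e-02
  6.700e+01]
[ 0.65495441 -0.08745527  0.11004153]
```

View pics/m8.png

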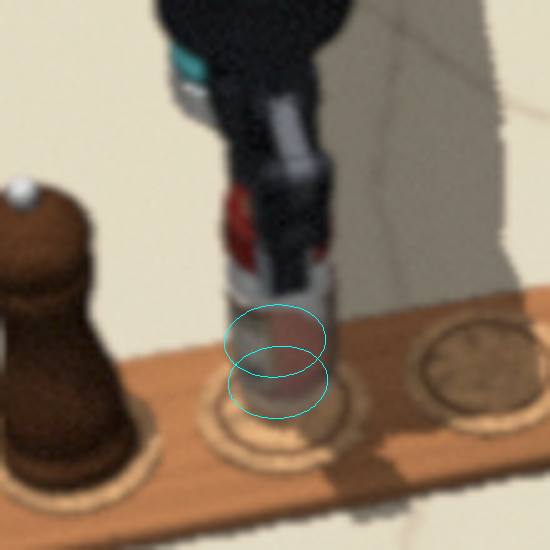

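The jar hangs about 2 mm toward +y and 2 mm short in x (silhouette centre at 282, predicted 278). Correct and lower.

```bash
python3 -m creep '[35,-2,2,3,0,0,0,35,-2,2,6,0,0,0,35,-2,2,9,0,0,0,35,-2,2,11,0,0,0,35,-2,2,11,0,0,0]';python3 -m creep '[35,0,0,1,0,0,0,35,0,0,1,0,0,0]';python3 -m creep '[35,0,0,1,0,0,0,35,0,0,1,0,0,0]';python3 -m creep '[35,0,0,1,0,0,0,35,0,0,1,0,0,0]'
```

```text
t: 13.23
ee_pos: [0.6595, -0.0906, 0.1007]
eef_rot: [-180.0, -0.0, 90.0]
contact_force: [0.3, 0.6, -1.4]
grip_width: 0.0429
t: 13.4
ee_pos: [0.6596, -0.0907, 0.0998]
eef_rot: [180.0, -0.0, 90.0]
contact_force: [0.2, 0.1, -1.5]
grip_width: 0.043
t: 13.57
ee_pos: [0.6596, -0.0907, 0.0987]
eef_rot: [-180.0, -0.0, 90.0]
contact_force: [-0.1, -0.4, -0.9]
grip_width: 0.0432
t: 13.73
ee_pos: [0.6597, -0.0907, 0.0983]
eef_rot: [180.0, 0.0, 90.0]
contact_force: [-0.4, 0.3, 0.5]
grip_width: 0.0436
```

```bash
python3 -m creep '[35,0,0,1,0,0,0,35,0,0,1,0,0,0]'; python3 -m creep '[45,0,0,1,0,0,0,55,0,0,1,0,0,0,85,0,0,1,0,0,0,85,0,0,1,0,0,0,85,0,0,1,0,0,0]';python3 -m creep '[85,0,0,0,0,0,0,85,0,0,-20,0,0,0,85,0,0,-50,0,0,0,85,0,0,-80,0,0,0,85,0,0,-110,0,0,0]'; python3 -m creep '[85,35,-18,0,0,0,0,85,72,-37,0,0,0,0,85,108,-56,0,0,0,0,85,144,-75,0,0,0,0,85,180,-94,0,0,0,0]';python3 -m creep '[85,35,-18,0,0,0,0,85,72,-37,0,0,0,0,85,108,-56,0,0,0,0,85,144,-75,0,0,0,0,85,180,-94,0,0,0,0]';python3 -m creep '[85,31,-16,0,0,0,0,85,31,-16,0,0,0,0,85,31,-16,0,0,0,0]'; python3 m.py .657 -.0895 .02 .021 pics/m9.png;  python3 -c "
from h import *
for n in('scene','top'):
  P=cloud(grab_frame(n)); print(band(P,(.657,-.0895),.115,.14), band(P,(.652,-.18),.157,.18))
  print(band(P,(.4555,.3005),.078,.1))"
```

```text
t: 13.9
ee_pos: [0.6598, -0.0908, 0.0982]
eef_rot: [179.9, 0.0, 90.0]
contact_force: [-2.3, 0.1, 4.9]
grip_width: 0.0429
t: 14.32
ee_pos: [0.6596, -0.0906, 0.0955]
eef_rot: [-180.0, -0.0, 90.0]
contact_force: [0.6, -0.9, 0.6]
grip_width: 0.0846
t: 14.73
ee_pos: [0.6593, -0.0906, 0.2066]
eef_rot: [-179.9, -0.0, 90.0]
contact_force: [0.1, -0.1, 0.6]
grip_width: 0.0851
t: 15.15
ee_pos: [0.5646, 0.0906, 0.206]
eef_rot: [180.0, -0.0, 90.0]
contact_force: [0.5, 0.5, 0.7]
grip_width: 0.0853
t: 15.57
ee_pos: [0.4705, 0.2709, 0.2061]
eef_rot: [180.0, -0.0, 90.0]
contact_force: [1.3, 0.4, -0.4]
grip_width: 0.085
t: 15.82
ee_pos: [0.4546, 0.3021, 0.2059]
eef_rot: [180.0, 0.0, 90.2]
contact_force: [0.6, -0.3, 0.8]
grip_width: 0.0849
0.012 band [ 6.750e-01 -9.140e-02  6.728e-01 -8.990e-02  1.630e-02  4.210e-02
  6.400e+01]
0.02 band [ 6.750e-01 -9.150e-02  6.713e-01 -8.990e-02  1.920e-02  4.300e-02
  7.600e+01]
0.03 band [ 6.744e-01 -9.150e-02  6.717e-01 -8.970e-02  1.840e-02  4.370e-02
  7.500e+01]
[0.455306   0.30089465 0.20581919]
[ 6.622e-01 -8.970e-02  6.597e-01 -8.920e-02  4.040e-02  3.900e-02
  3.410e+02] [ 6.557e-01 -1.822e-01  6.562e-01 -1.822e-01  1.900e-02  1.890e-02
  6.300e+01]
[4.595e-01 3.013e-01 4.585e-01 3.029e-01 2.410e-02 2.690e-02 8.800e+01]
[ 6.558e-01 -8.850e-02  6.564e-01 -8.840e-02  3.970e-02  3.870e-02
  3.050e+02] [ 6.493e-01 -1.832e-01  6.503e-01 -1.829e-01  2.900e-02  2.860e-02
  1.260e+02]
None
```

View pics/m9.png

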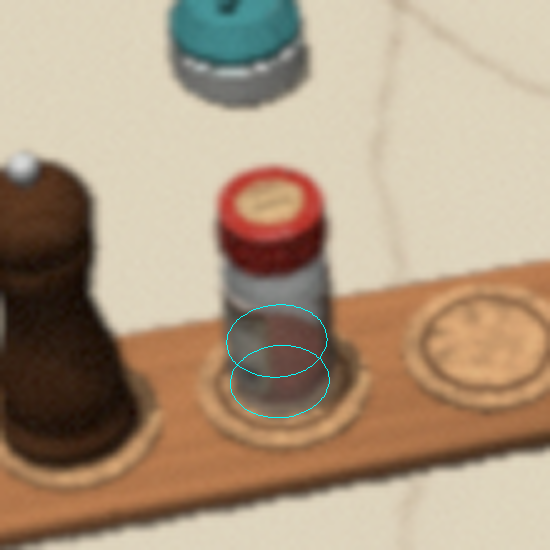

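The jar is upright and centred, with the projected circle inside its base. The gripper is now over the shaker.

```bash
python3 -m creep '[85,0,0,40,0,0,0,85,0,0,80,0,0,0,85,0,0,110,0,0,0,85,0,0,120,0,0,0,85,0,0,120,0,0,0]';  python3 -m creep '[85,0,0,15,0,0,0,85,0,0,30,0,0,0,85,0,0,42,0,0,0,85,0,0,50,0,0,0,85,0,0,50,0,0,0]'; python3 -m creep '[85,0,0,0,0,0,0,30,0,0,0,0,0,0,30,0,0,0,0,0,0,30,0,0,0,0,0,0,30,0,0,0,0,0,0]' 50;python3 -m creep '[30,0,0,0,0,0,0,30,0,0,0,0,0,0,30,0,0,0,0,0,0]';python3 -m creep '[30,0,0,-5,0,0,0,30,0,0,-15,0,0,0,30,0,0,-35,0,0,0,30,0,0,-60,0,0,0,30,0,0,-70,0,0,0]'
```

```text
t: 16.38
ee_pos: [0.4542, 0.2976, 0.0829]
eef_rot: [-179.7, 0.2, 89.9]
contact_force: [-0.6, 0.1, 0.8]
grip_width: 0.085
t: 16.8
ee_pos: [0.4563, 0.3, 0.0361]
eef_rot: [180.0, -0.0, 89.9]
contact_force: [-0.5, -0.0, 1.0]
grip_width: 0.0851
t: 17.22
ee_pos: [0.4558, 0.3007, 0.0365]
eef_rot: [180.0, -0.0, 90.0]
contact_force: [-2.4, -0.5, 12.2]
grip_width: 0.0387
t: 17.47
ee_pos: [0.456, 0.3008, 0.0369]
eef_rot: [179.9, -0.1, 90.0]
contact_force: [-0.9, -0.8, 5.9]
grip_width: 0.0371
t: 17.88
ee_pos: [0.457, 0.3012, 0.1092]
eef_rot: [179.8, -0.1, 90.0]
contact_force: [0.2, 0.4, -0.9]
grip_width: 0.037
```

```bash
python3 -m creep '[30,-15,10,0,0,0,0,30,-42,29,0,0,0,0,30,-74,51,0,0,0,0,30,-106,73,0,0,0,0,30,-138,95,0,0,0,0]';python3 -m creep '[30,-32,22,0,0,0,0,30,-64,44,0,0,0,0,30,-96,66,0,0,0,0,30,-128,88,0,0,0,0,30,-148,102,0,0,0,0]';python3 -m creep '[30,-10,7,0,0,0,0,30,-15,9,0,0,0,0,30,-15,9,0,0,0,0,30,-15,9,20,0,0,0,30,-15,9,35,0,0,0]';python3 -m creep '[30,0,0,0,0,0,0,30,0,0,0,0,0,0]'; python3 m.py .662 .0003 .037 .022 pics/m10.png
```

```text
t: 18.3
ee_pos: [0.5512, 0.1612, 0.106]
eef_rot: [180.0, 0.0, 90.1]
contact_force: [1.2, 1.1, -0.7]
grip_width: 0.0369
t: 18.72
ee_pos: [0.6543, 0.0106, 0.1057]
eef_rot: [179.9, 0.1, 89.8]
contact_force: [-0.6, 0.9, -0.6]
grip_width: 0.0368
t: 19.13
ee_pos: [0.6614, 0.0012, 0.0712]
eef_rot: [179.9, -0.0, 90.1]
contact_force: [-0.5, 1.0, -0.9]
grip_width: 0.0367
t: 19.3
ee_pos: [0.6598, 0.0012, 0.0699]
eef_rot: [-179.8, -0.0, 90.1]
contact_force: [1.2, 0.0, -1.7]
grip_width: 0.0366
0.012 band [6.749e-01 1.200e-03 6.713e-01 4.000e-03 1.840e-02 3.640e-02 4.600e+01]
0.02 band [6.764e-01 0.000e+00 6.719e-01 1.800e-03 2.140e-02 3.510e-02 5.700e+01]
0.03 band [6.742e-01 2.500e-03 6.721e-01 4.000e-03 2.390e-02 3.880e-02 5.700e+01]
[0.66097456 0.00096477 0.07117953]
```

View pics/m10.png

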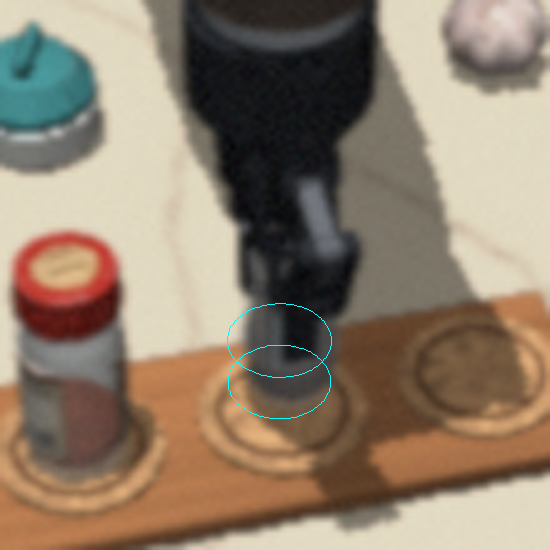

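The shaker hangs upright about 3 mm toward +y. Correct and lower.

```bash
python3 -m creep '[30,-3,1,3,0,0,0,30,-3,1,6,0,0,0,30,-3,1,9,0,0,0,30,-3,1,12,0,0,0,30,-3,1,12,0,0,0]';python3 -m creep '[30,0,0,1,0,0,0,30,0,0,1,0,0,0]';python3 -m creep '[30,0,0,1,0,0,0,30,0,0,1,0,0,0]';python3 -m creep '[30,0,0,1,0,0,0,30,0,0,1,0,0,0]'
```

```text
t: 19.77
ee_pos: [0.6622, -0.0037, 0.0581]
eef_rot: [-179.9, -0.0, 90.0]
contact_force: [-0.3, 0.1, -0.8]
grip_width: 0.0368
t: 19.93
ee_pos: [0.6625, -0.0037, 0.0576]
eef_rot: [-180.0, -0.0, 90.0]
contact_force: [-0.2, 0.1, -1.5]
grip_width: 0.0366
t: 20.1
ee_pos: [0.6629, -0.0037, 0.0571]
eef_rot: [180.0, 0.0, 90.0]
contact_force: [-0.2, 0.2, -0.0]
grip_width: 0.037
t: 20.27
ee_pos: [0.6629, -0.0036, 0.057]
eef_rot: [179.9, 0.0, 90.0]
contact_force: [-0.8, 0.5, 4.2]
grip_width: 0.0369
```

```bash
python3 -m creep '[45,0,0,0,0,0,0,55,0,0,0,0,0,0,85,0,0,0,0,0,0,85,0,0,0,0,0,0,85,0,0,0,0,0,0]';python3 -m creep '[85,0,0,0,0,0,0,85,0,0,-20,0,0,0,85,0,0,-60,0,0,0,85,0,0,-100,0,0,0,85,0,0,-120,0,0,0]'; python3 m.py .43 -.0545 0 .0335 pics/m11.png; python3 -m creep '[85,-8,-36,0,0,0,0,85,-16,-74,0,0,0,0,85,-24,-112,0,0,0,0,85,-33,-150,0,0,0,0,85,-40,-185,0,0,0,0]';python3 -m creep '[85,-6,-30,0,0,0,0,85,-11,-48,0,0,0,0,85,-11,-48,0,0,0,0,85,-11,-48,0,0,0,0,85,-11,-48,0,0,0,0]'; python3 m.py .662 .0003 .02 .022 pics/m12.png;  python3 -c "
from h import *
for n in('scene','top'):
  P=cloud(grab_frame(n)); print(band(P,(.662,0),.1,.12))
a,b=[cv2.imread(f'pics/m{i}.png') for i in(11,12)]; cv2.imwrite('pics/m1112.png',cv2.resize(np.hstack([a,b]),(800,400)))"
```

```text
t: 20.68
ee_pos: [0.6626, -0.0036, 0.0556]
eef_rot: [-180.0, -0.0, 90.0]
contact_force: [0.4, 0.2, -1.5]
grip_width: 0.0852
t: 21.1
ee_pos: [0.6645, -0.0036, 0.1812]
eef_rot: [179.6, 0.0, 90.0]
contact_force: [1.3, 1.1, 0.9]
grip_width: 0.0848
0.012 band [ 4.531e-01 -5.810e-02  4.499e-01 -5.470e-02  2.480e-02  6.090e-02
  8.200e+01]
0.02 band [ 4.517e-01 -5.770e-02  4.460e-01 -5.520e-02  3.110e-02  6.400e-02
  9.300e+01]
0.03 band [ 4.483e-01 -6.060e-02  4.398e-01 -5.610e-02  4.320e-02  6.020e-02
  1.170e+02]
[ 0.66635236 -0.00364457  0.18493947]
t: 21.57
ee_pos: [0.4751, -0.044, 0.1752]
eef_rot: [-179.9, 0.0, 90.0]
contact_force: [0.5, -0.2, 1.6]
grip_width: 0.085
t: 21.98
ee_pos: [0.4309, -0.0547, 0.1762]
eef_rot: [179.9, 0.0, 90.0]
contact_force: [0.1, 0.1, -1.0]
grip_width: 0.0848
0.012 band [ 6.773e-01 -3.100e-03  6.743e-01  2.000e-04  1.770e-02  3.670e-02
  5.100e+01]
0.02 band [ 6.784e-01 -3.600e-03  6.755e-01 -2.300e-03  1.830e-02  3.440e-02
  6.100e+01]
0.03 band [ 6.772e-01 -4.200e-03  6.730e-01 -1.600e-03  2.130e-02  3.780e-02
  6.800e+01]
[ 0.43103742 -0.0545624   0.17600869]
[ 6.651e-01 -1.800e-03  6.644e-01 -1.000e-03  2.430e-02  2.570e-02
  1.230e+02]
[ 6.591e-01 -3.000e-04  6.596e-01 -8.000e-04  2.760e-02  2.790e-02
  1.430e+02]
```

View pics/m1112.png

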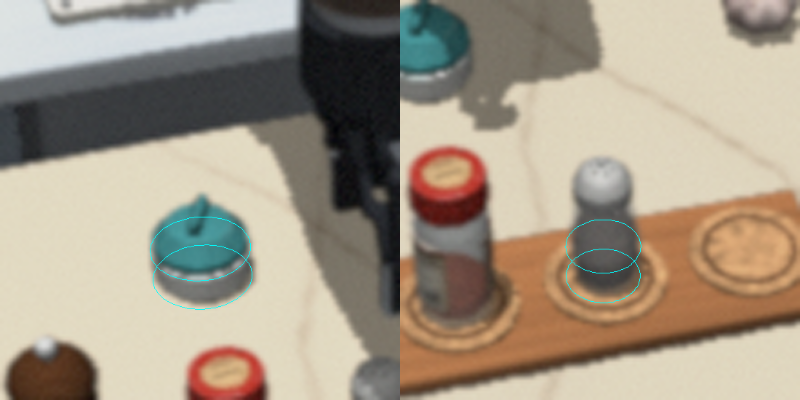

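The shaker stands centred within about 1–2 mm. The timer is about 1–2 mm nearer than predicted and 1 mm toward +y. I have one picture left (15 viewed) and will keep it for the end. The descent over the timer goes in force-checked steps.

```bash
python3 -m creep '[85.4,1,-2,40,0,0,0,85.4,1,-2,80,0,0,0,85.4,1,-2,110,0,0,0,85.4,1,-2,118,0,0,0,85.4,1,-2,118,0,0,0]'; python3 -m creep '[85.4,0,0,6,0,0,0,85.4,0,0,12,0,0,0,85.4,0,0,18,0,0,0,85.4,0,0,22,0,0,0,85.4,0,0,22,0,0,0]'; python3 -m creep '[85.4,0,0,4,0,0,0,85.4,0,0,8,0,0,0,85.4,0,0,8,0,0,0]'; python3 -c "
from h import *
f=grab_frame('scene');P=cloud(f)
print(band(P,(.43,-.054),.007,.017,.04),band(P,(.43,-.054),.017,.025,.04))"
```

```text
t: 22.55
ee_pos: [0.4258, -0.0532, 0.0555]
eef_rot: [-179.6, -0.0, 90.0]
contact_force: [0.1, 0.0, 0.1]
grip_width: 0.0856
t: 22.97
ee_pos: [0.4276, -0.0537, 0.0357]
eef_rot: [180.0, 0.0, 90.0]
contact_force: [-0.9, 0.2, 0.1]
grip_width: 0.0851
t: 23.22
ee_pos: [0.4273, -0.0536, 0.0273]
eef_rot: [-180.0, -0.0, 90.0]
contact_force: [-0.8, 0.3, 0.7]
grip_width: 0.0852
[ 4.526e-01 -5.820e-02  4.497e-01 -5.470e-02  2.440e-02  6.210e-02
  7.400e+01] [ 4.501e-01 -5.960e-02  4.443e-01 -5.620e-02  3.240e-02  6.280e-02
  8.000e+01]
```

```bash
python3 -m creep '[85.4,0,1,3,0,0,0,85.4,0,1,6,0,0,0,85.4,0,1,9,0,0,0,85.4,0,1,12,0,0,0]'; python3 -m creep '[85.4,0,0,4,0,0,0,85.4,0,0,8,0,0,0,85.4,0,0,11,0,0,0]';python3 -m creep '[85.4,0,0,3,0,0,0,85.4,0,0,6,0,0,0,85.4,0,0,6,0,0,0]'; python3 -m creep '[60,0,0,0,0,0,0,60,0,0,0,0,0,0,60,0,0,0,0,0,0,60,0,0,0,0,0,0,60,0,0,0,0,0,0]' 40;python3 -m creep '[55,0,0,0,0,0,0,55,0,0,0,0,0,0,55,0,0,0,0,0,0]' 60
```

```text
t: 23.6
ee_pos: [0.4286, -0.0536, 0.0155]
eef_rot: [-180.0, -0.0, 90.0]
contact_force: [0.4, 0.3, 0.4]
grip_width: 0.0853
t: 23.85
ee_pos: [0.4284, -0.0536, 0.0042]
eef_rot: [-180.0, -0.0, 90.0]
contact_force: [-0.3, 0.2, -0.1]
grip_width: 0.0853
t: 24.1
ee_pos: [0.4282, -0.0536, -0.0018]
eef_rot: [-179.9, -0.0, 90.0]
contact_force: [0.2, 0.7, 0.7]
grip_width: 0.0851
t: 24.52
ee_pos: [0.4284, -0.0537, -0.0009]
eef_rot: [-180.0, 0.0, 90.0]
contact_force: [-2.2, 0.0, 6.0]
grip_width: 0.0657
t: 24.77
ee_pos: [0.4285, -0.0536, -0.0007]
eef_rot: [-180.0, 0.0, 90.0]
contact_force: [-3.0, 0.9, 8.3]
grip_width: 0.0651
```

```bash
python3 -m creep '[55,0,0,-4,0,0,0,55,0,0,-10,0,0,0,55,0,0,-25,0,0,0,55,0,0,-45,0,0,0,55,0,0,-65,0,0,0]'; python3 -m creep '[55,0,0,0,0,0,0,55,0,0,0,0,0,0]';python3 -c "
from h import *
P=cloud(grab_frame('scene'))
for z in range(0,12): print(z,band(P,(.43,-.053),z/100,z/100+.01,.06))"
```

```text
t: 25.18
ee_pos: [0.4281, -0.0536, 0.0643]
eef_rot: [-179.9, -0.0, 90.0]
contact_force: [0.6, -0.5, -0.9]
grip_width: 0.0649
t: 25.35
ee_pos: [0.43, -0.0538, 0.0649]
eef_rot: [179.8, 0.0, 90.0]
contact_force: [0.0, -0.5, -2.1]
grip_width: 0.0653
0 [ 4.320e-01 -5.420e-02  4.329e-01 -5.290e-02  9.660e-02  1.043e-01
  3.600e+02]
1 None
2 None
3 None
4 None
5 None
6 [ 0.4536 -0.0663  0.4502 -0.062   0.0338  0.0466 11.    ]
7 [ 4.575e-01 -6.090e-02  4.562e-01 -5.610e-02  3.490e-02  6.060e-02
  7.100e+01]
8 [ 4.584e-01 -5.950e-02  4.553e-01 -5.610e-02  4.490e-02  6.280e-02
  9.500e+01]
9 [ 4.543e-01 -6.120e-02  4.493e-01 -5.540e-02  5.620e-02  6.190e-02
  1.150e+02]
10 [ 4.420e-01 -6.830e-02  4.366e-01 -5.670e-02  8.120e-02  5.470e-02
  1.030e+02]
11 [ 4.348e-01 -6.780e-02  4.409e-01 -6.300e-02  9.530e-02  2.620e-02
  4.200e+01]
```

The timer is held with its underside at about 66 mm. Carry it, moving in y first, to the left disc.

```bash
python3 -m creep '[55,12,6,0,0,0,0,55,36,18,0,0,0,0,55,66,33,0,0,0,0,55,96,48,0,0,0,0,55,120,60,0,0,0,0]'; python3 -m creep '[55,16,30,0,0,0,0,55,24,65,0,0,0,0,55,24,100,0,0,0,0,55,24,130,0,0,0,0,55,24,155,0,0,0,0]';python3 -m creep '[55,0,14,0,0,0,0,55,0,22,0,0,0,0,55,0,22,12,0,0,0,55,0,22,24,0,0,0,55,0,22,30,0,0,0]';python3 -m creep '[55,0,0,0,0,0,0,55,0,0,0,0,0,0]';python3 m.py .6665 .0903 .0365 .0335 pics/m13.png; python3 -c "
from h import *
f=grab_frame('scene');P=cloud(f)
for z in (40,45,50,55): print(z,band(P,(.6665,.0903),z/1000,z/1000+.008,.06))
a=np.linspace(0,6.283,200); I=f['img'];hsv=cv2.cvtColor(I,cv2.COLOR_BGR2HSV)
for z in(.0365,.0465,.0565):
  p=proj(f,np.c_[.6665+.0335*np.cos(a),.0903+.0335*np.sin(a),0*a+z]); print('pred',z,p.min(0).round(1),p.max(0).round(1))
for r in range(240,290,3): print(r,' '.join('%d/%d'%(hsv[r,c,1],hsv[r,c,2]) for c in list(range(320,338,2))+[0]+list(range(358,378,2))))
"
```

```text
t: 25.82
ee_pos: [0.4885, 0.0681, 0.0624]
eef_rot: [-179.9, -0.0, 90.0]
contact_force: [0.7, 0.2, -0.9]
grip_width: 0.0648
t: 26.23
ee_pos: [0.6446, 0.0907, 0.0614]
eef_rot: [-179.9, 0.0, 90.0]
contact_force: [0.4, -0.1, -0.9]
grip_width: 0.0654
t: 26.65
ee_pos: [0.6623, 0.09, 0.0294]
eef_rot: [-179.6, 0.0, 90.0]
contact_force: [-0.1, 0.2, -3.0]
grip_width: 0.0654
t: 26.82
ee_pos: [0.6637, 0.0902, 0.0321]
eef_rot: [-179.8, 0.0, 90.0]
contact_force: [-0.0, 0.3, -1.3]
grip_width: 0.0651
0.012 band [6.913e-01 7.430e-02 6.851e-01 7.870e-02 4.860e-02 4.400e-02 7.400e+01]
0.02 band [6.896e-01 7.160e-02 6.838e-01 7.540e-02 5.340e-02 3.800e-02 8.800e+01]
0.03 band [6.735e-01 7.130e-02 6.699e-01 7.420e-02 8.070e-02 3.370e-02 1.510e+02]
[0.66468149 0.09036481 0.03329415]
40 [6.890e-01 7.320e-02 6.829e-01 8.280e-02 5.170e-02 5.140e-02 6.300e+01]
45 [6.902e-01 7.190e-02 6.828e-01 7.490e-02 5.600e-02 3.630e-02 5.900e+01]
50 [6.924e-01 7.260e-02 6.885e-01 7.510e-02 4.760e-02 3.660e-02 7.400e+01]
55 [6.912e-01 7.270e-02 6.877e-01 7.590e-02 4.920e-02 3.740e-02 7.400e+01]
pred 0.0365 [332.1 248.9] [3
[... 1919 characters left out ...]
45/180 39/220 131/99 140/95 144/113 142/171 143/176 144/175 144/172 91/173 43/213 36/224
279 117/207 119/180 143/164 145/174 144/175 145/172 147/177 148/174 145/176 38/222 141/92 147/92 145/97 148/114 145/130 144/167 145/164 138/159 50/210 35/227
282 133/155 143/173 144/179 143/178 146/177 144/177 145/174 145/174 140/173 39/222 146/96 153/90 155/84 149/84 148/79 139/81 125/86 99/90 43/204 36/226
285 144/172 144/172 145/171 142/172 143/171 143/168 146/166 146/164 143/164 39/222 111/76 79/87 66/93 56/100 47/114 42/141 40/218 40/216 36/226 35/226
288 147/165 145/160 150/153 147/146 143/132 144/119 145/104 141/94 143/84 38/220 38/122 41/123 41/124 40/128 42/135 38/162 39/211 34/225 36/226 35/225
```

The edges agree to about 1 mm in y, and x reads about 2 mm short. Correct and lower.

```bash
python3 -m creep '[55,-1,1,3,0,0,0,55,-1,1,6,0,0,0,55,-1,1,9,0,0,0,55,-1,1,10,0,0,0,55,-1,1,10,0,0,0]';python3 -m creep '[55,0,0,1,0,0,0,55,0,0,1,0,0,0]';python3 -m creep '[55,0,0,1,0,0,0,55,0,0,1,0,0,0]';python3 -m creep '[55,0,0,1,0,0,0,55,0,0,1,0,0,0]'; python3 -m creep '[55,0,0,1,0,0,0,55,0,0,1,0,0,0]'
```

```text
t: 27.33
ee_pos: [0.6662, 0.0893, 0.0233]
eef_rot: [-179.9, 0.0, 90.0]
contact_force: [-0.3, -0.0, -1.5]
grip_width: 0.0651
t: 27.5
ee_pos: [0.6666, 0.0894, 0.0227]
eef_rot: [-180.0, 0.0, 90.0]
contact_force: [0.9, -0.2, -2.7]
grip_width: 0.0649
t: 27.67
ee_pos: [0.6666, 0.0894, 0.0217]
eef_rot: [-180.0, -0.0, 90.0]
contact_force: [-1.0, 0.6, -1.4]
grip_width: 0.065
t: 27.83
ee_pos: [0.6665, 0.0894, 0.0206]
eef_rot: [-180.0, 0.0, 90.0]
contact_force: [0.6, 0.0, -1.7]
grip_width: 0.0648
t: 28.0
ee_pos: [0.6666, 0.0893, 0.0196]
eef_rot: [-180.0, 0.0, 90.0]
contact_force: [0.7, 0.0, -0.8]
grip_width: 0.065
```

```bash
python3 -m creep '[55,0,0,1,0,0,0,55,0,0,1,0,0,0]'; python3 -m creep '[66,0,0,1,0,0,0,70,0,0,1,0,0,0,85,0,0,1,0,0,0,85,0,0,1,0,0,0,85,0,0,1,0,0,0]'; python3 -m creep '[85,0,0,0,0,0,0,85,0,0,-15,0,0,0,85,0,0,-45,0,0,0,85,0,0,-85,0,0,0,85,0,0,-120,0,0,0]'; python3 -m creep '[85,0,0,-40,0,0,0,85,0,-30,-80,0,0,0,85,0,-70,-80,0,0,0,85,0,-110,-80,0,0,0,85,0,-150,-80,0,0,0]'; python3 -m creep '[85,40,0,0,0,0,0,85,80,0,0,0,0,0,85,120,0,0,0,0,0,85,160,0,0,0,0,0,85,200,0,0,0,0,0]';python3 -m creep '[85,20,0,0,0,0,0,85,60,0,0,0,0,0,85,100,0,0,0,0,0,85,100,0,0,0,0,0]'; python3 -c "
from h import *
D=dict(timer=(.6665,.0903,.065,.08),shaker=(.662,.0003,.1,.12),jar=(.657,-.0895,.115,.14),mill=(.652,-.179,.157,.18),garlic=(.443,.1825,.038,.06))
fs=[grab_frame(n) for n in('scene','top')]
for k,(x,y,a,b) in D.items(): print(k,[None if (q:=band(cloud(f),(x,y),a,b)) is None else q[:4] for f in fs])
f=fs[0];I=cv2.resize(f['img'][150:330,180:420],None,fx=2,fy=2);J=cv2.resize(fs[1]['img'][150:330,230:470],None,fx=2,fy=2)
cv2.imwrite('pics/z.png',cv2.resize(np.vstack([np.hstack([I,J])]),(800,300)))"
```

```text
t: 28.17
ee_pos: [0.6666, 0.0894, 0.0195]
eef_rot: [180.0, -0.0, 90.0]
contact_force: [-1.9, 0.1, 2.7]
grip_width: 0.0648
t: 28.58
ee_pos: [0.6667, 0.0894, 0.0177]
eef_rot: [180.0, -0.0, 90.0]
contact_force: [0.3, -0.3, 0.6]
grip_width: 0.0851
t: 29.0
ee_pos: [0.6662, 0.0893, 0.1387]
eef_rot: [-179.9, 0.0, 90.0]
contact_force: [0.7, -0.4, 0.7]
grip_width: 0.0852
t: 29.42
ee_pos: [0.5163, 0.0894, 0.2188]
eef_rot: [179.8, -0.0, 90.0]
contact_force: [-0.0, 0.6, 0.2]
grip_width: 0.085
t: 29.83
ee_pos: [0.5168, 0.291, 0.2182]
eef_rot: [180.0, -0.0, 90.0]
contact_force: [1.1, 0.7, 0.4]
grip_width: 0.0849
t: 30.17
ee_pos: [0.5158, 0.3963, 0.216]
eef_rot: [-179.9, -0.2, 90.4]
contact_force: [-0.9, -0.6, -0.2]
grip_width: 0.0847
timer [array([0.6709, 0.0874, 0.6697, 0.0878]), array([0.6659, 0.0888, 0.6669, 0.0885])]
shaker [array([ 0.6652, -0.0021,  0.6643, -0.0019]), array([ 6.591e-01, -4.000e-04,  6.595e-01, -6.000e-04])]
jar [array([ 0.6622, -0.0898,  0.6596, -0.0896]), array([ 0.656 , -0.0884,  0.6566, -0.0883])]
mill [array([ 0.6559, -0.1824,  0.6564, -0.1829]), array([ 0.6506, -0.1823,  0.6506, -0.1824])]
garlic [array([0.4469, 0.1822, 0.4471, 0.1824]), array([0.4415, 0.1826, 0.4419, 0.1833])]
```

View pics/z.png

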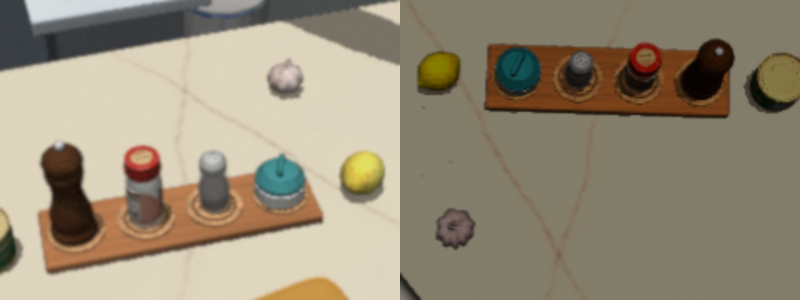

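```bash
python3 -c "
from station import *
print(job_done())"
```

```text
the job is handed in; nothing more can be done
None
```

All four are standing upright on the cork discs: the pepper mill next to the tin, then the spice jar, the salt shaker and the timer next to the lemon. I moved them one at a time from above with the gripper. The job was handed in at about 30 s, with the gripper open and clear of everything.

**Last checks:**
- **Position:** averaged over both cameras, each item measured within about 2–4 mm of its disc's centre.
- **Garlic:** it is where it started, to within about 1 mm.
- **Forces:** every force reading printed was small, at most about 12 N.

**Disagreements:**
- **Mill:** the depth reading of its knob put it about 3–4 mm off, toward the tin. The edge of its foot put it about 1 mm off. I left it there.
- **Cameras:** the two views differ by 3–6 mm in x, so I used their average.
- **Arm position:** the readings varied by 2–3 mm, so I worked partly from the commanded positions.
- **Grip width:** the gripper read 2–7 mm narrower than the items' stated sizes, but all the lifts held.

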